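# Latch the end cap of a wine filter housing

## Task

Close the filter housing with the draw latch on its top: lift the loop over the keeper on the end cap so that its bar sits in the hook under the lip, and let go of the loop while the lever still stands up. Then take the latch again by its lever, swing it over and press it fully down past centre so that it pulls the cap tight and stays flat by itself, without shifting the bung, the cup or the spanner beside it.

Things in the scene. Friction and masses are not known exactly. Their poses are not given: they have to be found in the camera images.
- housing: Steel filter housing on a 250 x 120 mm base plate bolted to the table: horizontal barrel 90 mm across, axis at z = 85 mm. Origin: on the table under its middle; x along the barrel towards the end cap, z up. The latch moves in its plane y = 0. The 26 mm wide pad below the latch has its top at 152 mm (x -105 to +5 mm). A port sticks out to y = +75 mm at x = -70 mm, z = 85 mm.
- cap (a joint): Slide of the end cap (108 mm across), m: 0 = loose on its rubber gasket, grows up to 0.006 as it is pulled along the housing's -x against the barrel. The gasket pushes back with about 20 N per mm. With the latch shut it reads about 0.003 to 0.004.
- lever (a joint): Hinge of the latch lever, rad: 0 = shut, flat, pointing away from the cap (housing -x); 1.57 = straight up; at most 2.1 = leaning towards the cap. Stiff (0.07 N m), stays where left. With the loop hooked, pressing it from about 0.8 to 0.2 pulls the cap in and takes 5 to 12 N at its end; near 0.2 it passes centre and holds itself shut; let go above that it springs up.
- pivot (a point): Lever's hinge axis (along the housing's y), 165 mm above the table, fixed on the housing. The loop hangs on the lever by a pin 22 mm from this axis; with the lever shut the pin lies 21.6 mm away on the side far from the cap and 4 mm lower. It turns with the lever: raising the lever carries the loop towards the cap.
- lever_end (a point): Point on the lever's face (looking up when shut, towards the cap when the lever stands), 80 mm from the hinge axis along the lever and 6 mm off the line through the axis. The lever's outer part is a steel paddle 32 mm wide, 6 mm thick, 32 to 88 mm from the axis, with a 10 mm round bead at its end.
- loop (a joint): Hinge of the loop on the lever, rad: 0 when both lie shut in line, grows as the loop's bar is lifted; the loop's slope above level is this value minus the lever's. Stiff (0.035 N m), stays where left.
- loop_bar (a point): Middle of the loop's cross bar, 110 mm from the loop's pin. The loop is a steel frame: two 6 mm arms, 28 mm apart inside, and an 8 mm round bar along the housing's y that ends in two knobs 14 mm across, 48 mm over both. Pinched by the knobs (jaws closing along the housing's y) it swivels in the grip. Loop and lever move as a two-link chain.
- keeper (a point): Where the bar's middle sits when hooked, cap loose; moves with the cap, axes as the housing, 162 mm up. Keeper: a hook 22 mm wide on the cap. Post face 4 mm from this point on the lever's side; floor plate 8 mm below, reaching 28 mm beyond; lip 5 mm thick, underside 6 mm above, ending 5 mm beyond this point. The bar goes over the lip, down beyond it, then back under it towards the lever.
- bung: Black rubber barrel bung, a cone 58 mm across and 45 mm high, loose; origin at its underside. Leave alone.
- cup: Steel sampling cup, 72 mm across and 85 mm high, loose; origin at its underside. Leave alone.
- spanner: Steel spanner 170 mm long lying flat, loose. Leave alone.

How it is judged:
On the way:
1. the loop's bar lies in the keeper under its lip, let go, while the lever still stands up (above 0.6 rad) (x of loop_bar in the frame of keeper between -0.006 and 0.007 m and z of loop_bar in the frame of keeper between -0.008 and 0.005 m and value of joint lever above 0.6 rad and contact force between the fingers and loop below 0.2 N), for 0.2 s.
At the end, for the whole second after the job is handed in: The loop's bar is in the keeper (within -6 to +7 mm along the housing's x and -8 to +5 mm in height of the keeper point), the lever lies shut (below 0.08 rad) and at rest, and the cap is pulled in by more than 2 mm (x of loop_bar in the frame of keeper between -0.006 and 0.007 m and z of loop_bar in the frame of keeper between -0.008 and 0.005 m and value of joint lever below 0.08 rad and velocity of joint lever below 0.05 rad/s and value of joint cap above 0.002 m); the robot touches nothing.
It fails at once if bung is shifted by more than 20 mm (distance of bung from where it was at the start of the episode above 0.02 m).
It fails at once if cup is shifted by more than 20 mm (distance of cup from where it was at the start of the episode above 0.02 m).
It fails at once if spanner is shifted by more than 20 mm (distance of spanner from where it was at the start of the episode above 0.02 m).
It also fails if it takes over 48 s, if anything falls off the work surface, if the arm or the gripper's body presses on something with over 40 N, if the wrist force passes 120 N, or if a joint passes its speed limit or range.

## Robot

A 7-joint arm with a two-finger parallel gripper is mounted at the origin on the work surface. World frame = base frame: x ahead of the robot, y to its left, z up, the work surface at z = 0. Lengths are in m, angles in rad, forces in N, time in s.
With the tool pointing down it reaches from about 0.425 to 0.925 m from the base axis. Payload 6.8 kg.
Tool frame: the origin (TCP) lies midway between the tips of the shut fingers; the grasp point (between the pads) lies 19 mm behind it; z points along the fingers, y is the direction in which the jaws open and shut (so a half turn about z gives the same grasp; the last joint's range is limited). The gripper opens to 85 mm and grips with 20 to 120 N. Pads are 22 mm wide; open, the fingers measure 114 mm over their backs; the gripper's body (76 mm by 85 mm) begins 54 mm behind the grasp point. The pads swing forward as they close: fully open they stand 13 mm farther back than shut.
Start: joints at [1.073, 0.477, 0.022, 1.555, -0.011, 1.109, -0.083], TCP at [0.257, -0.624, 0.231] pointing down, gripper open.
Joint ranges: [-2.96, 2.96], [-0.34, 2.1], [-1.41, 1.46], [0.24, 2.44], [-1.37, 4.51], [0.17, 1.92], [-2.96, 2.96]. Speed limits (rad/s): [2.39, 2.39, 3.14, 3.14, 3.14, 3.14, 3.14].

## Interface

Orientations are given as a unit quaternion [w, x, y, z].
In Python, from station import status, eyes, workorder gives the robot as it stands. The module is installed in compiled form; this text tells all that it offers.
- The arm moves only by the shell command python3 -m jog 'ROWS' [FORCE]. ROWS is text: rows parted by semicolons, each of 7 numbers parted by spaces: the shift along the tool's x, y, z in m, then the turn, a rotation vector about the tool's x, y, z in degrees, then the finger opening in m, from 0 to 0.0854. In form: dx dy dz rx ry rz jaw; .... A call has 1 to 5 rows; each row is the pose to reach, as a shift and turn from the pose commanded when the call began, along the tool's axes at that moment; what a row does not reach only later rows make up. A row lasts 1/10 s, in which the tool goes at most 50 mm and 8.59 degrees, less where a joint would pass 70% of its speed; a pose out of reach is approached as far as the arm can. A call with a gripper value outside its range is refused whole. The fingers move at their own pace and stop on an object; FORCE is the grip in N (left out, the last holds). Time passes only in rows, so rows that repeat a pose let the fingers close. It gives the time, the measured TCP pose, the force and the opening at its end, in the units of the state.
- status.get_obs(): the state, without advancing time (a new reading comes with each control period).
- eyes.read_camera(name): name is "scene" or "top"; returns a dict with "image" (400x640x3 uint8, red, green, blue), "intrinsics" (3x3 intrinsics, pixels), "position" and "orientation" of the camera in the world. Camera axes: x right, y up, looking along -z (the intrinsics and any distortion apply to the point x, -y, -z); pixel columns grow to the right and rows downward; lengths in m; the calibration is good to about 2 mm. A picture is of the moment at which its call begins. There is no depth.
- workorder.hand_in(): hands the job in, once; it reports no verdict.
The state is a dict: "t": time; "q": joint angles; "joint_vel": joint speeds; "joint_torque": joint torques, N m; "eef_pos": TCP position; "tool_rot": TCP orientation; "contact_force": force on the tool from outside, world axes, zero at the start; "torque": the same for the moment, N m; "gripper_width": opening from 0.0 (shut) to 1.0 (fully open).
Only numpy, scipy, OpenCV 4.12 (cv2) and the standard library are available. Lean on these libraries where they do the work, as an engineer would, in place of code of your own. Each camera call takes 0.05 s, during which the arm holds its last target.

## Working session

There is one attempt and no reset: what is moved stays moved. The work goes in short steps, Python scripts to look and compute and a shell command to move; the robot and the scene stay as the last step left them, time stands still between calls to the robot, and variables do not carry over. Pictures are saved under pics/ and viewed, and the job is handed in when it is done.

```bash
mkdir -p pics; ls
python3 - <<'E'
from station import status, eyes
import cv2
o=status.get_obs(); print(o)
for n in("scene","top"):
    c=eyes.read_camera(n); cv2.imwrite(f"pics/{n}0.png",c["image"][:,:,::-1]); print(n,c["intrinsics"],c["position"],c["orientation"],[k for k in c])
E
```

```text
pics
{'t': 0.0, 'q': array([ 1.0728936 ,  0.47785531,  0.02232776,  1.5564552 , -0.01153185,
        1.10931487, -0.08308974]), 'joint_vel': array([ 1.42797382e-04,  1.76632684e-03,  2.57232821e-04,  1.33485468e-04,
       -1.78276266e-03, -7.00165218e-05, -2.66112625e-04]), 'joint_torque': array([ 4.43295639e-04, -5.96444499e+01,  1.60815451e+00, -2.81195086e+01,
        1.25013205e-02,  9.48813627e-03, -1.47122250e-05]), 'eef_pos': array([ 0.2562752 , -0.62380519,  0.23028689]), 'tool_rot': array([-9.22371514e-04,  9.81063596e-01,  1.93683538e-01, -2.38084276e-04]), 'contact_force': array([ 0.06951509, -0.31786752, -0.01758756]), 'torque': array([-0.00291971, -0.03709679, -0.04262424]), 'gripper_width': 0.9949268172859084}
scene [[487.46389469   0.         318.93116327]
 [  0.         487.46389469 200.51867898]
 [  0.           0.           1.        ]] [1.10332526 0.28767997 0.97706548] [0.53731363 0.16306288 0.24539486 0.79024422] ['image', 'intrinsics', 'position', 'orientation']
top [[452.13566755   0.         322.5719501 ]
 [  0.         452.13566755 201.9604421 ]
 [  0.           0.           1.        ]] [0.39741215 0.05504545 1.02168385] [ 0.71171703  0.07759644 -0.060501   -0.69554101] ['image', 'intrinsics', 'position', 'orientation']
```

View pics/scene0.png

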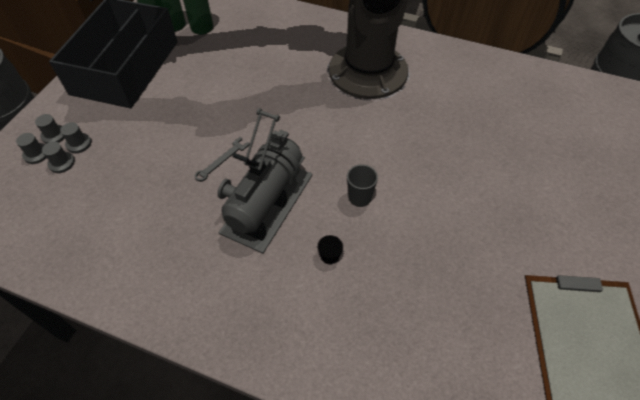

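View pics/top0.png

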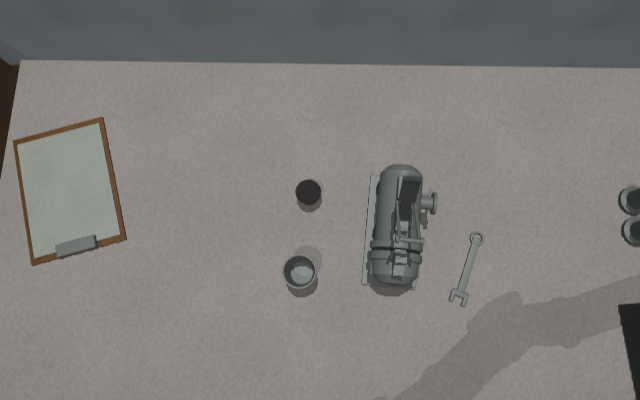

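```bash
cat > h.py <<'E'
import numpy as np, cv2
from scipy.spatial.transform import Rotation as R
from station import status, eyes
def rot(q): return R.from_quat([q[1],q[2],q[3],q[0]]).as_matrix()
def cam(n):
    c=eyes.read_camera(n); return c
def proj(c,P):
    P=np.atleast_2d(P); p=(P-c["position"])@rot(c["orientation"]); K=c["intrinsics"]
    x=p[:,0]/-p[:,2]; y=-p[:,1]/-p[:,2]
    return np.c_[K[0,0]*x+K[0,2],K[1,1]*y+K[1,2]]
def ray(c,u,v):
    K=c["intrinsics"]; d=np.array([(u-K[0,2])/K[0,0],-(v-K[1,2])/K[1,1],-1.]); return c["position"],rot(c["orientation"])@d
def onz(c,u,v,z):
    p,d=ray(c,u,v); return p+d*(z-p[2])/d[2]
def tri(obs):
    A=np.zeros((3,3));b=np.zeros(3)
    for c,u,v in obs:
        p,d=ray(c,u,v); d=d/np.linalg.norm(d); M=np.eye(3)-np.outer(d,d); A+=M;b+=M@p
    X=np.linalg.solve(A,b); return X,[proj(c,X)[0]-[u,v] for c,u,v in obs]
def crop(c,name,x0,y0,x1,y1,s,g=0.6,pts=None):
    im=c["image"][y0:y1,x0:x1,::-1]; im=(255*(im/255.)**g).astype(np.uint8)
    im=cv2.resize(im,None,fx=s,fy=s,interpolation=cv2.INTER_CUBIC)
    if pts is not None:
        for u,v in pts: cv2.circle(im,(int((u-x0+.5)*s),int((v-y0+.5)*s)),2,(0,0,255),-1)
    cv2.imwrite("pics/"+name,im)
E
python3 - <<'E'
from h import *
a=cam("scene");b=cam("top")
crop(a,"s1.png",185,100,325,260,5,0.5)
crop(b,"t1.png",345,150,495,310,5,0.5)
print([c["image"].shape for c in(a,b)])
E
```

```text
[(400, 640, 3), (400, 640, 3)]
```

```bash
python3 -c "
import cv2
for f in('s1','t1'):
    i=cv2.imread(f'pics/{f}.png');print(i.shape)"
```

```text
(800, 700, 3)
(800, 750, 3)
```

Run:
```python
from h import *
a=cam("scene");b=cam("top")
crop(a,"s2.png",185,100,325,250,4,0.5)
crop(b,"t2.png",350,155,490,305,4,0.5)
```

```text
(no output)
```

View pics/s2.png

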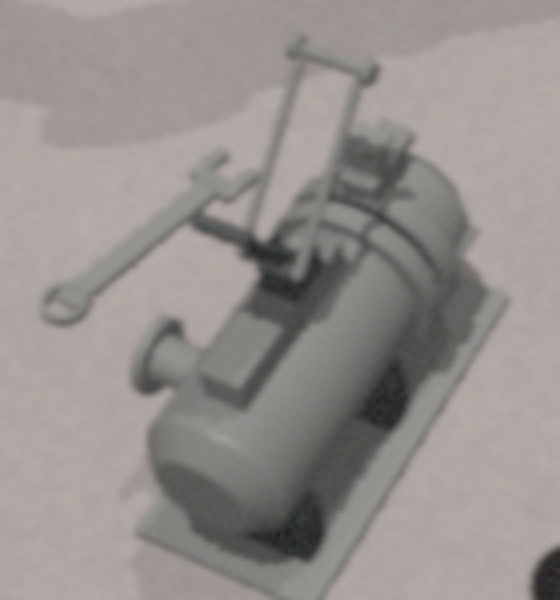

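View pics/t2.png

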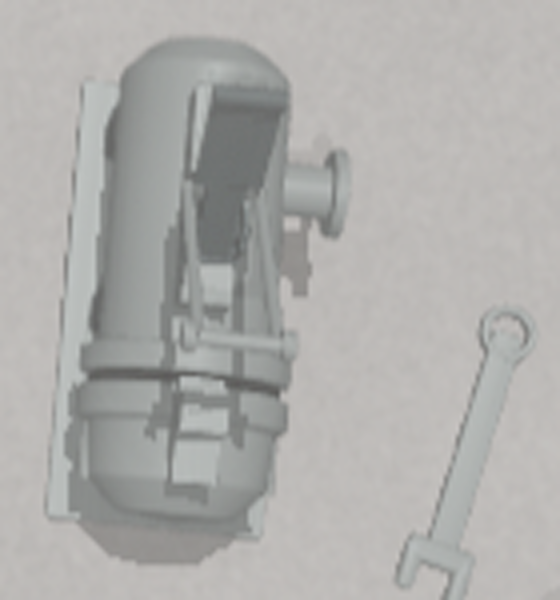

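```bash
cat > fit.py <<'E'
from h import *
a=cam("scene");b=cam("top")
S=lambda x,y:(a,185+x/4-.375,100+y/4-.375)
T=lambda x,y:(b,350+x/4-.375,155+y/4-.375)
print("nadir top",proj(b,[[*b["position"][:2],0]]))
k1=tri([S(298,47),T(289,345)]);k2=tri([S(369,72),T(187,333)])
k1b=tri([S(298,47),T(187,333)]);k2b=tri([S(369,72),T(289,345)])
print(k1,k2);print(k1b,k2b)
print("flange",tri([S(153,352),T(340,195)]))
for q in[(85,85),(50,517),(258,535)]: print("plate",onz(*T(*q),0.01))
for q in[(143,527),(320,597),(507,297)]: print("plateS",onz(*S(*q),0.01))
print("spanner",onz(*T(505,330),.004),onz(*S(68,300),.004))
E
python3 fit.py
```

```text
nadir top [[332.63411763 291.69040584]]
(array([ 0.48574732, -0.09454377,  0.25345994]), [array([0.0659632 , 0.01213089]), array([ 0.0774528 , -0.02573128])]) (array([ 0.48987375, -0.05183033,  0.2552324 ]), [array([0.36363696, 0.05417841]), array([ 0.41828831, -0.13869724])])
(array([ 0.49527634, -0.0670326 ,  0.2695303 ]), [array([9.54173483, 1.10313776]), array([10.74849004, -4.16718011])]) (array([ 0.48134404, -0.07792643,  0.24308526]), [array([-8.97025708, -1.97646572]), array([-10.77684981,   2.97896174])])
flange (array([ 0.58551307, -0.15677964,  0.08269162]), [array([0.48343306, 0.0891146 ]), array([ 0.50107048, -0.17956543])])
plate [ 0.66114994 -0.02751963  0.01      ]
plate [ 0.41589048 -0.00940155  0.01      ]
plate [ 0.40901036 -0.12307988  0.01      ]
plateS [ 0.65614418 -0.14075396  0.01      ]
plateS [ 0.66018023 -0.02623296  0.01      ]
plateS [ 0.42530625 -0.00836806  0.01      ]
spanner [ 0.52554959 -0.26367087  0.004     ] [ 0.52392951 -0.26588179  0.004     ]
```

```bash
cat > model.py <<'E'
from h import *
def H(p,pts):  # p: px,py,yaw
    pts=np.atleast_2d(pts).astype(float); c,s=np.cos(p[2]),np.sin(p[2])
    return np.c_[p[0]+c*pts[:,0]-s*pts[:,1],p[1]+s*pts[:,0]+c*pts[:,1],pts[:,2]]
def Hinv(p,W):
    W=np.atleast_2d(W); c,s=np.cos(p[2]),np.sin(p[2]); d=W[:,:2]-p[:2]
    return np.c_[c*d[:,0]+s*d[:,1],-s*d[:,0]+c*d[:,1],W[:,2]]
def lev(xp,th,r,o,y): # point r along lever, o off face
    return [xp-r*np.cos(th)+o*np.sin(th),y,.165+r*np.sin(th)+o*np.cos(th)]
E
python3 - <<'E'
from model import *
p=np.array([.536,-.075,np.radians(175.8)])
a=cam("scene");b=cam("top")
print(Hinv(p,[[.4878,-.0732,.2543],[.5855,-.1568,.0827],[.6605,-.027,.01],[.416,-.0094,.01],[.409,-.123,.01],[.656,-.141,.01]]))
crop(a,"s3.png",230,120,305,180,8,0.5)
crop(b,"t3.png",380,225,440,285,10,0.5)
crop(b,"t4.png",380,165,440,225,10,0.35)
E
```

```text
[[ 0.04820239  0.00173492  0.2543    ]
 [-0.05535795  0.07795503  0.0827    ]
 [-0.12065022 -0.05698925  0.01      ]
 [ 0.12448216 -0.05663525  0.01      ]
 [ 0.12314351  0.05717235  0.01      ]
 [-0.12451146  0.05703417  0.01      ]]
```

View pics/s3.png

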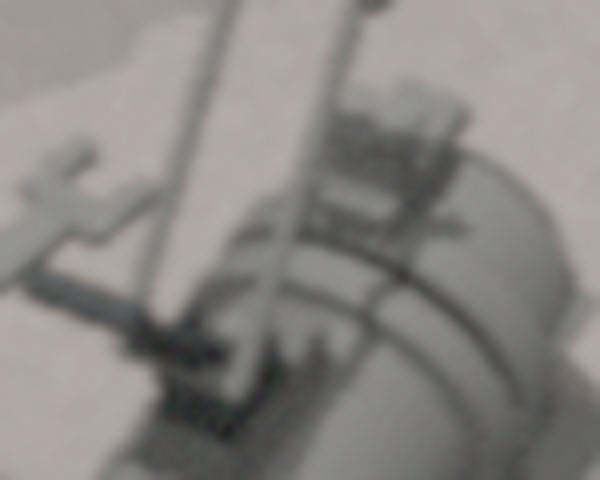

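View pics/t3.png

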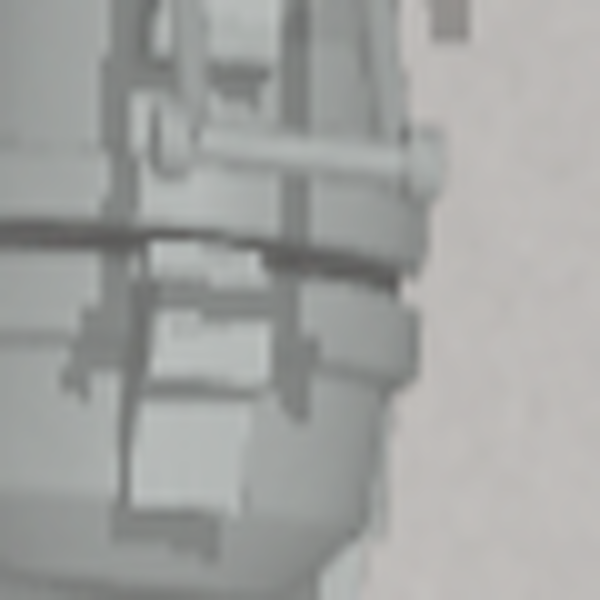

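View pics/t4.png

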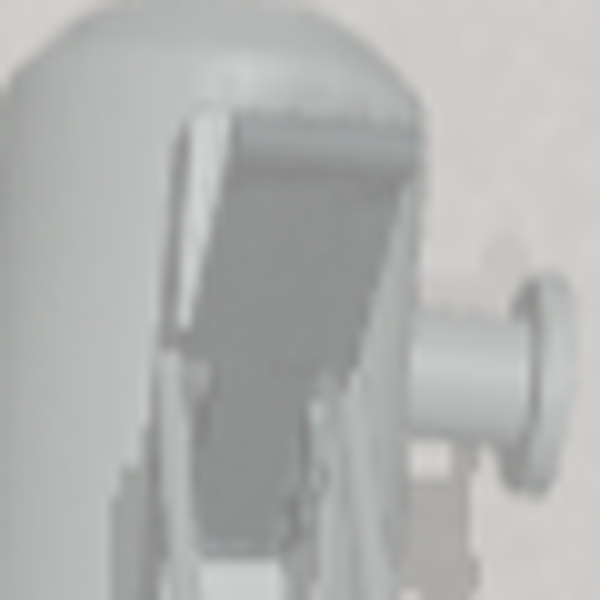

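Run:
```python
from model import *
p=np.array([.536,-.075,np.radians(175.8)])
a=cam("scene");b=cam("top")
W=H(p,[[-.07,.075,.085],[-.125,.06,.01],[-.125,-.06,.01],[.125,.06,.01],[.125,-.06,.01],[-.125,.06,0],[-.125,-.06,0],[.125,.06,0],[.125,-.06,0],
 [-.105,.013,.152],[-.105,-.013,.152],[.005,.013,.152],[.005,-.013,.152],[-.105,0,.13],[0,.045,.085],[0,-.045,.085]])
crop(a,"s4.png",185,100,325,250,4,0.5,proj(a,W)); crop(b,"t5.png",350,155,490,305,4,0.5,proj(b,W))
print(proj(b,W[:1]),proj(a,W[:1]))
T=lambda x,y:(b,380+x/10-.45,225+y/10-.45)
print("lip end",Hinv(p,[onz(*T(205,382),.173),onz(*T(205,382),.168),onz(*T(185,512),.154)]))
```

```text
[[434.32110297 196.07032183]] [[220.80644717 192.34367331]]
lip end [[8.29412908e-02 8.62974121e-05 1.73000000e-01]
 [8.25595310e-02 7.91109846e-04 1.68000000e-01]
 [1.06198409e-01 6.07392105e-04 1.54000000e-01]]
```

View pics/s4.png

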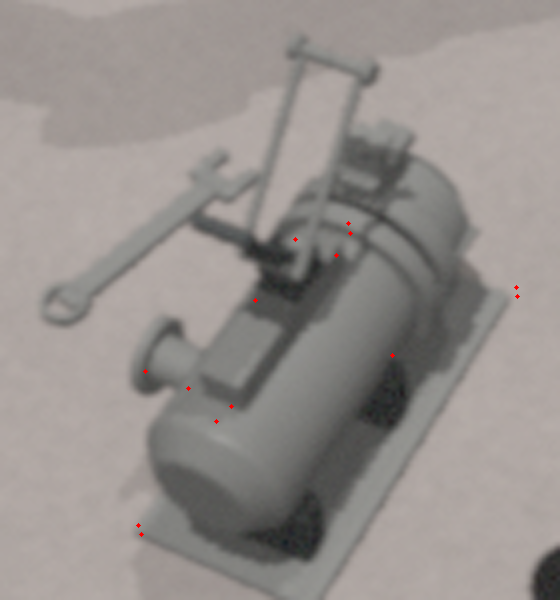

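View pics/t5.png

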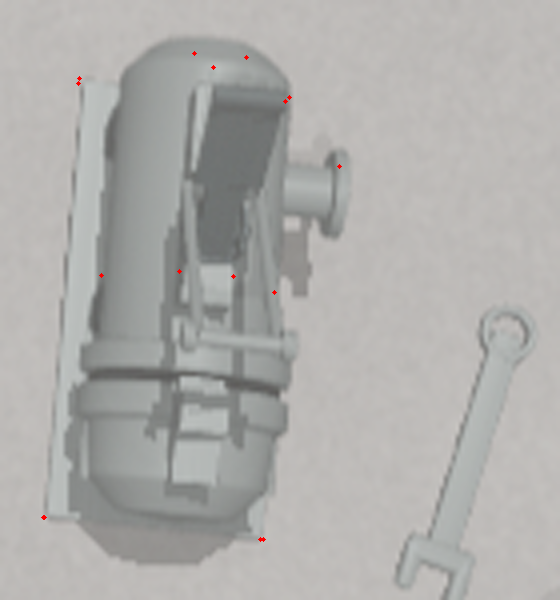

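Run:
```python
from model import *
from scipy.optimize import brentq
p=np.array([.536,-.075,np.radians(175.8)])
a=cam("scene");b=cam("top")
xp=-.014
f=lambda th:np.hypot(*(np.array(lev(xp,th,.0216,-.004,0))[[0,2]]-[.048,.2543]))-.110
for t in np.arange(0,2.2,.1): print(round(t,1),round(f(t)*1000,1),end='; ')
for q in(1.3,1.4,1.5,1.6):
    W=H(p,[lev(xp,q,.088,0,y) for y in(-.016,.016)]);print(q,proj(b,W).round(1).tolist(),proj(a,W).round(1).tolist())
```

```text
0.0 15.3; 0.1 13.9; 0.2 12.3; 0.3 10.6; 0.4 8.8; 0.5 6.9; 0.6 4.9; 0.7 2.8; 0.8 0.7; 0.9 -1.5; 1.0 -3.7; 1.1 -5.9; 1.2 -8.0; 1.3 -10.2; 1.4 -12.2; 1.5 -14.1; 1.6 -16.0; 1.7 -17.6; 1.8 -19.1; 1.9 -20.4; 2.0 -21.5; 2.1 -22.3; 1.3 [[401.8, 189.8], [420.2, 191.5]] [[254.8, 147.8], [240.7, 142.5]]
1.4 [[401.6, 194.4], [420.1, 196.1]] [[256.9, 144.2], [242.8, 138.8]]
1.5 [[401.4, 199.2], [419.9, 200.9]] [[259.1, 140.8], [245.0, 135.5]]
1.6 [[401.1, 204.1], [419.7, 205.8]] [[261.3, 137.7], [247.3, 132.4]]
```

```bash
cat > go.py <<'E'
import sys
from model import *
P=np.array([.536,-.075,np.radians(175.8)])
def goto(hx,hy,z,yawoff=0,tilt=0):
    # tool: z down, y axis along housing y direction reversed/or not; tilt about housing y
    o=status.get_obs(); Rm=rot(o["tool_rot"]); pos=o["eef_pos"]
    t=H(P,[hx,hy,z])[0]; s=Rm.T@(t-pos)
    c,sn=np.cos(P[2]),np.sin(P[2])
    hxv=np.array([c,sn,0]); hyv=np.array([-sn,c,0]); zd=np.array([0,0,-1.])
    # y=hy, z=down, x=y x z
    best=None
    for sg in(1,-1):
        y=hyv*sg; M=np.c_[np.cross(y,zd),y,zd]; M=R.from_rotvec(tilt*hyv).as_matrix()@M
        rv=R.from_matrix(Rm.T@M).as_rotvec(degrees=True)
        if best is None or np.linalg.norm(rv)<np.linalg.norm(best): best=rv
    print("t",o["t"],"H pos",Hinv(P,pos).round(4)[0],"F",o["contact_force"].round(1),"w",round(o["gripper_width"],3))
    print("shift",s.round(4),"rotvec",best.round(2))
if __name__=="__main__": goto(*map(float,sys.argv[1:]))
E
python3 go.py .048 .0017 .33
```

```text
t 0.7 H pos [0.2385 0.5684 0.2314] F [ 0.6 -0.3 -0.9] w 0.998
shift [ 0.4236 -0.4219 -0.0987] rotvec [1.000e-02 0.000e+00 2.654e+01]
```

```bash
python3 -m jog '0.035 -0.035 -0.035 0 0 6.6 0.0854; 0.07 -0.07 -0.07 0 0 13.2 0.0854; 0.105 -0.105 -0.1 0 0 19.8 0.0854; 0.14 -0.14 -0.1 0 0 26.5 0.0854; 0.175 -0.175 -0.1 0 0 26.5 0.0854'; python3 go.py .048 .0017 .33
```

```text
t: 1.2
eef_pos: [0.3433, -0.4179, 0.3316]
tool_rot: [0.001, 0.999, -0.038, 0.001]
contact_force: [0.6, -0.5, -0.5]
gripper_width: 0.997
t 1.2 H pos [0.1671 0.3561 0.3316] F [ 0.6 -0.5 -0.5] w 0.997
shift [ 0.1179 -0.3548  0.001 ] rotvec [ 0.14 -0.16 -0.2 ]
```

```bash
python3 -m jog '0.016 -0.047 0 0 0 0 0.0854; 0.032 -0.095 0 0 0 0 0.0854; 0.048 -0.142 0 0 0 0 0.0854; 0.064 -0.19 0 0 0 0 0.0854; 0.08 -0.235 0 0 0 0 0.0854'; python3 go.py .048 .0017 .30
```

```text
t: 1.7
eef_pos: [0.4396, -0.1882, 0.33]
tool_rot: [0.0, 0.999, -0.036, 0.001]
contact_force: [0.6, 0.5, 0.4]
gripper_width: 1.001
t 1.7 H pos [0.0878 0.12   0.33  ] F [0.6 0.5 0.4] w 1.001
shift [ 0.0399 -0.1183  0.03  ] rotvec [ 0.03 -0.06  0.04]
```

```bash
python3 -m jog '0.012 -0.038 0 0 0 0 0.0854; 0.025 -0.077 0 0 0 0 0.0854; 0.038 -0.118 0 0 0 0 0.0854; 0.038 -0.118 0 0 0 0 0.0854; 0.038 -0.118 0 0 0 0 0.0854'; python3 go.py .048 .0017 .28
python3 - <<'E'
from h import *
a=cam("scene");b=cam("top")
crop(a,"s5.png",205,60,345,200,4,0.5);crop(b,"t6.png",350,155,490,305,4,0.5)
E
```

```text
t: 2.2
eef_pos: [0.4859, -0.0745, 0.3296]
tool_rot: [0.0, 0.999, -0.035, 0.0]
contact_force: [-0.7, -0.5, -0.6]
gripper_width: 1.001
t 2.2 H pos [0.05   0.0032 0.3296] F [-0.7 -0.5 -0.6] w 1.001
shift [ 0.002  -0.0015  0.0496] rotvec [ 0.01 -0.01  0.18]
```

View pics/s5.png

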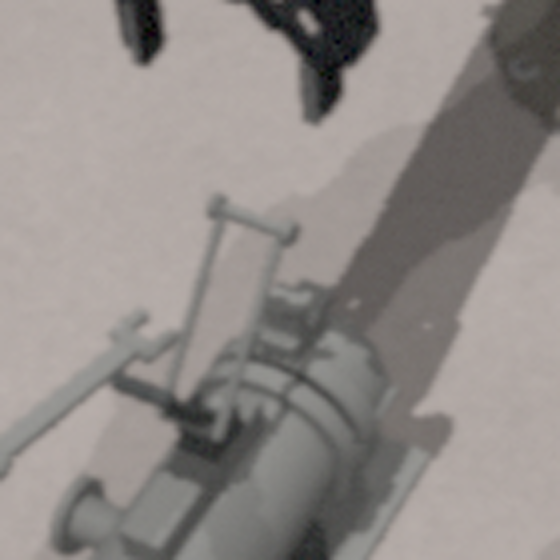

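View pics/t6.png

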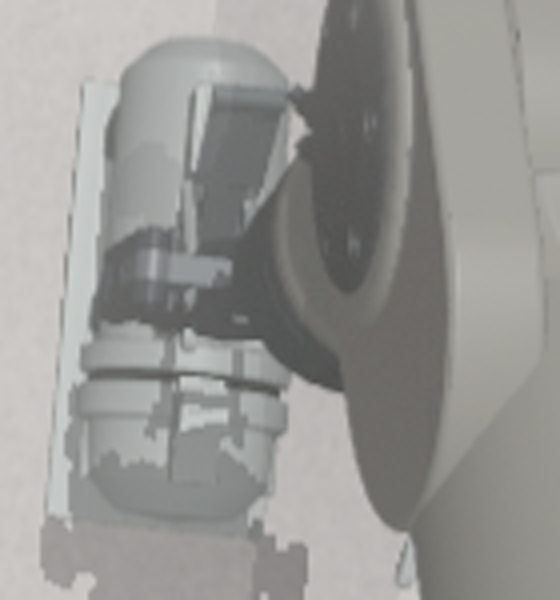

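```bash
python3 -m jog '0.002 -0.0015 0.03 0 0 0 0.0854; 0.002 -0.0015 0.06 0 0 0 0.0854; 0.002 -0.0015 0.09 0 0 0 0.0854; 0.002 -0.0015 0.093 0 0 0 0.0854; 0.002 -0.0015 0.093 0 0 0 0.0854' 25; python3 go.py .048 .0017 .237
python3 - <<'E'
from h import *
a=cam("scene")
crop(a,"s6.png",205,60,345,200,4,0.5)
E
```

```text
t: 2.8
eef_pos: [0.4874, -0.0751, 0.2366]
tool_rot: [0.0, 0.999, -0.037, -0.001]
contact_force: [-0.2, 0.7, 1.0]
gripper_width: 1.002
t 2.8 H pos [0.0485 0.0037 0.2366] F [-0.2  0.7  1. ] w 1.002
shift [ 0.0005 -0.002  -0.0004] rotvec [ 0.01  0.07 -0.08]
```

View pics/s6.png

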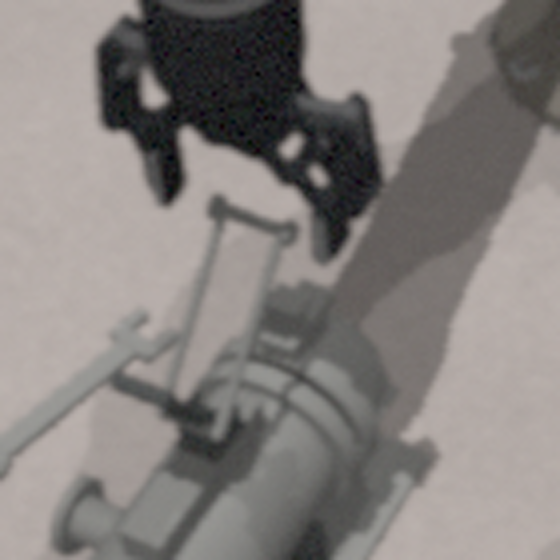

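```bash
python3 -m jog '0 -0.002 0 0 0 0 0.07; 0 -0.002 0 0 0 0 0.055; 0 -0.002 0 0 0 0 0.04; 0 -0.002 0 0 0 0 0.04; 0 -0.002 0 0 0 0 0.04' 30; python3 go.py .048 .0017 .237
python3 - <<'E'
from h import *
a=cam("scene")
crop(a,"s7.png",205,60,345,200,4,0.5)
E
```

```text
t: 3.35
eef_pos: [0.4878, -0.0722, 0.2369]
tool_rot: [0.0, 0.999, -0.036, 0.0]
contact_force: [-2.4, -0.8, 3.8]
gripper_width: 0.551
t 3.35 H pos [0.0482 0.0007 0.2369] F [-2.4 -0.8  3.8] w 0.551
shift [ 0.0002  0.001  -0.0001] rotvec [ 0.02 -0.    0.03]
```

View pics/s7.png

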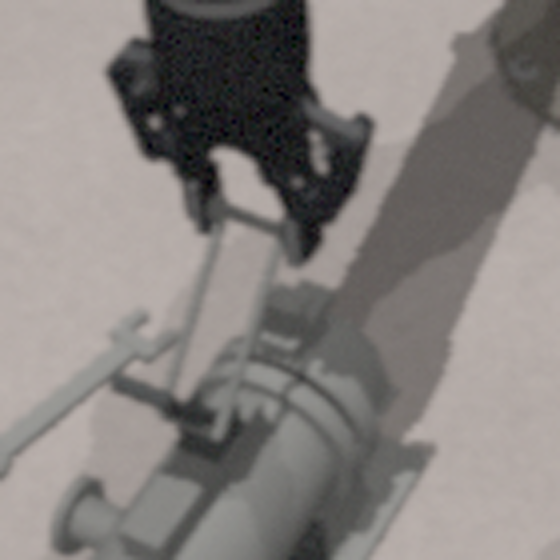

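```bash
python3 -m jog '-0.007 0 0.006 0 0 0 0.04; -0.014 0 0.013 0 0 0 0.04; -0.021 0 0.02 0 0 0 0.04; -0.029 0 0.031 0 0 0 0.04; -0.036 0 0.043 0 0 0 0.04'; python3 go.py .093 .0007 .171;  python3 - <<'E'
from h import *
a=cam("scene")
crop(a,"s8.png",205,60,345,200,4,0.5)
E
```

```text
t: 3.9
eef_pos: [0.452, -0.0694, 0.1931]
tool_rot: [0.0, 0.999, -0.036, 0.001]
contact_force: [5.7, -1.6, -0.5]
gripper_width: 0.552
t 3.9 H pos [0.0841 0.0006 0.1931] F [ 5.7 -1.6 -0.5] w 0.552
shift [-0.0089  0.0001  0.0221] rotvec [-0.   -0.12  0.03]
```

View pics/s8.png

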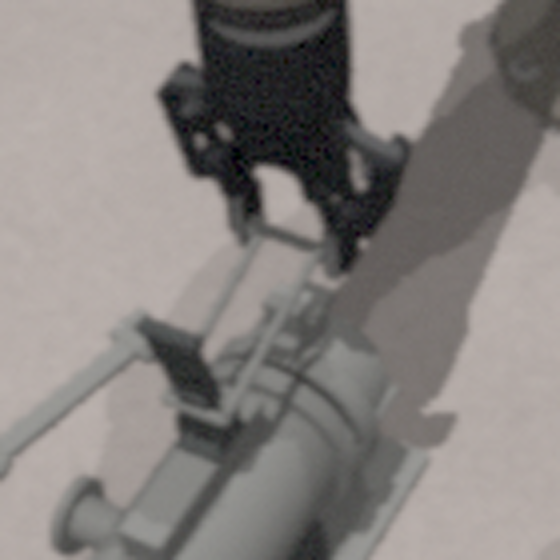

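```bash
python3 -m jog '-0.004 0 0.007 0 0 0 0.04; -0.008 0 0.014 0 0 0 0.04; -0.009 0 0.021 0 0 0 0.04; -0.009 0 0.022 0 0 0 0.04'; python3 go.py .093 .0007 .145;  python3 - <<'E'
from h import *
a=cam("scene");b=cam("top")
crop(a,"s9.png",205,60,345,200,4,0.5)
crop(b,"t9.png",350,155,490,305,4,0.5)
E
```

```text
t: 4.35
eef_pos: [0.4424, -0.0687, 0.1708]
tool_rot: [-0.0, 0.999, -0.036, -0.001]
contact_force: [0.8, -2.4, 2.4]
gripper_width: 0.548
t 4.35 H pos [0.0938 0.0006 0.1708] F [ 0.8 -2.4  2.4] w 0.548
shift [0.0008 0.0001 0.0258] rotvec [-0.    0.08  0.03]
```

View pics/s9.png

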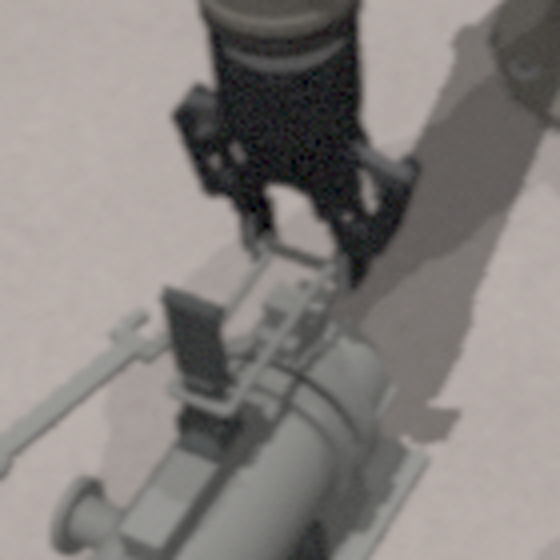

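View pics/t9.png

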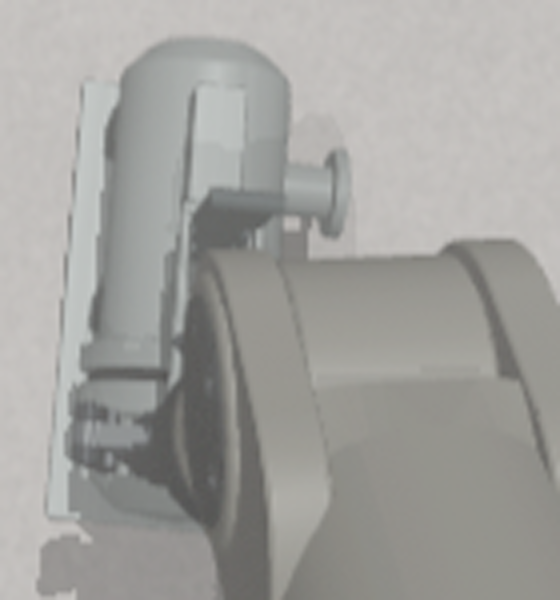

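Run:
```python
from model import *
from go import P
a=cam("scene")
W=H(P,[[.0938,.024,.188],[.0938,-.024,.188],[.083,.011,.173],[.083,-.011,.173]])
print((proj(a,W)-[205,60])*4)
crop(a,"s10.png",255,105,305,145,12,0.4,proj(a,W))
```

```text
[[268.80771961 236.36710441]
 [345.67110782 264.09226468]
 [282.19007254 275.57798914]
 [317.15374293 288.36545987]]
```

View pics/s10.png

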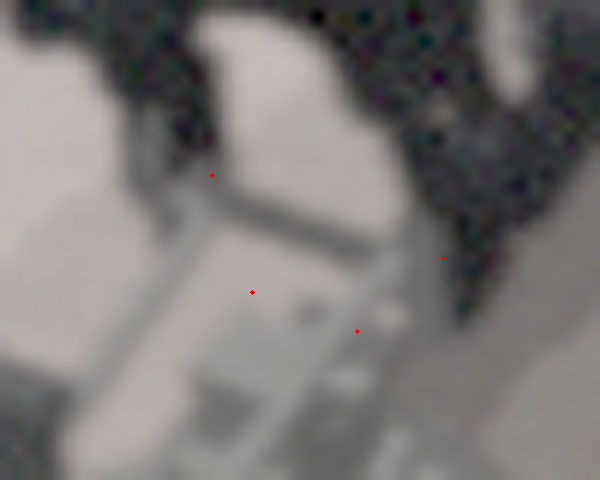

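```bash
python3 -m jog '0 0 0.006 0 0 0 0.04; 0 0 0.012 0 0 0 0.04; 0 0 0.018 0 0 0 0.04; 0 0 0.018 0 0 0 0.04'; python3 go.py .093 .0007 .145;  python3 - <<'E'
from h import *
a=cam("scene")
crop(a,"s11.png",240,100,310,150,11,0.4)
E
```

```text
t: 4.9
eef_pos: [0.4429, -0.0688, 0.1527]
tool_rot: [-0.0, 0.999, -0.036, -0.0]
contact_force: [0.1, -1.1, 1.6]
gripper_width: 0.55
t 4.9 H pos [0.0933 0.0006 0.1527] F [ 0.1 -1.1  1.6] w 0.55
shift [0.0003 0.0001 0.0077] rotvec [-0.01  0.04  0.03]
```

View pics/s11.png

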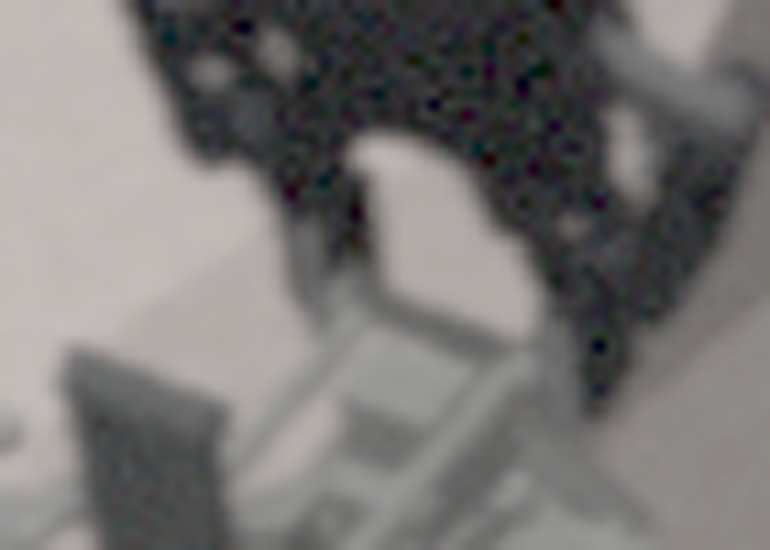

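```bash
python3 -m jog '0 0 0.004 0 0 0 0.04; 0 0 0.008 0 0 0 0.04; 0 0 0.009 0 0 0 0.04; 0 0 0.009 0 0 0 0.04'; python3 go.py .084 .0007 .145;  python3 - <<'E'
from h import *
a=cam("scene")
crop(a,"s12.png",240,100,310,150,11,0.4)
E
```

```text
t: 5.35
eef_pos: [0.4437, -0.0688, 0.1447]
tool_rot: [-0.0, 0.999, -0.036, 0.001]
contact_force: [3.6, -1.8, 2.3]
gripper_width: 0.55
t 5.35 H pos [0.0925 0.0005 0.1447] F [ 3.6 -1.8  2.3] w 0.55
shift [ 0.0085  0.0002 -0.0003] rotvec [-0.   -0.07  0.04]
```

View pics/s12.png

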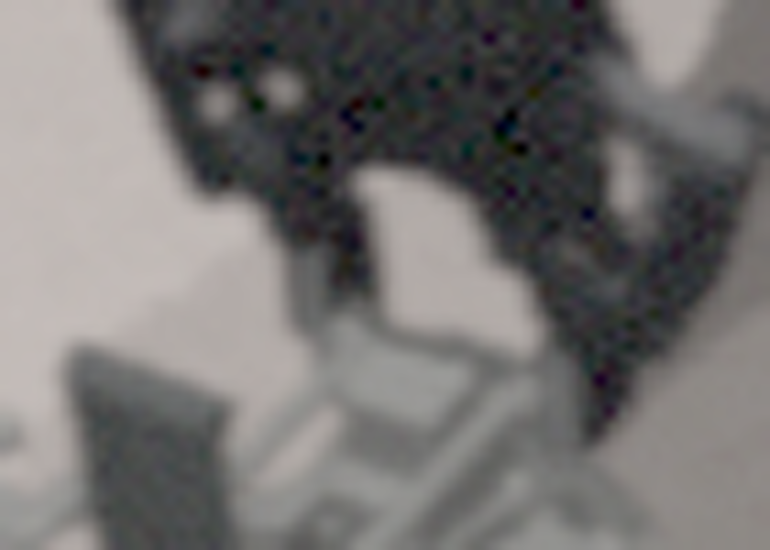

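```bash
python3 -m jog '0.003 0 0 0 0 0 0.04; 0.006 0 0 0 0 0 0.04; 0.009 0 0 0 0 0 0.04; 0.01 0 0 0 0 0 0.04; 0.01 0 0 0 0 0 0.04'; python3 go.py .078 .0007 .145
```

```text
t: 5.9
eef_pos: [0.4509, -0.0694, 0.1435]
tool_rot: [-0.0, 0.999, -0.036, -0.002]
contact_force: [-4.7, 0.7, 0.3]
gripper_width: 0.555
t 5.9 H pos [0.0853 0.0007 0.1435] F [-4.7  0.7  0.3] w 0.555
shift [ 0.0073  0.     -0.0015] rotvec [0.01 0.27 0.03]
```

```bash
python3 -m jog '0.003 0 -0.001 0 0 0 0.04; 0.005 0 -0.001 0 0 0 0.04; 0.005 0 -0.001 0 0 0 0.04'; python3 go.py .078 .0007 .145;  python3 - <<'E'
from h import *
a=cam("scene");b=cam("top")
crop(a,"s13.png",240,100,310,150,11,0.4)
crop(b,"t13.png",350,155,490,305,4,0.5)
E
```

```text
t: 6.2
eef_pos: [0.4547, -0.0697, 0.1442]
tool_rot: [0.0, 0.999, -0.036, -0.004]
contact_force: [-7.9, -0.3, -1.0]
gripper_width: 0.552
t 6.2 H pos [0.0815 0.0007 0.1442] F [-7.9 -0.3 -1. ] w 0.552
shift [ 0.0035 -0.     -0.0008] rotvec [0.02 0.41 0.03]
```

View pics/s13.png

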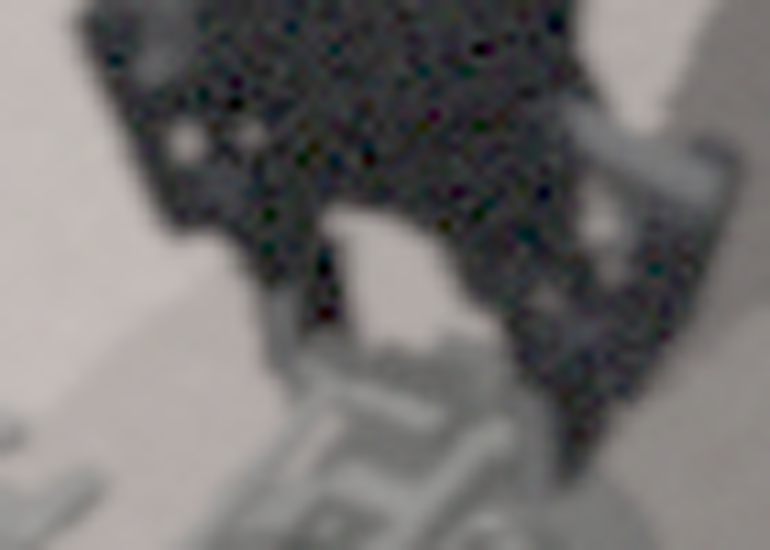

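View pics/t13.png

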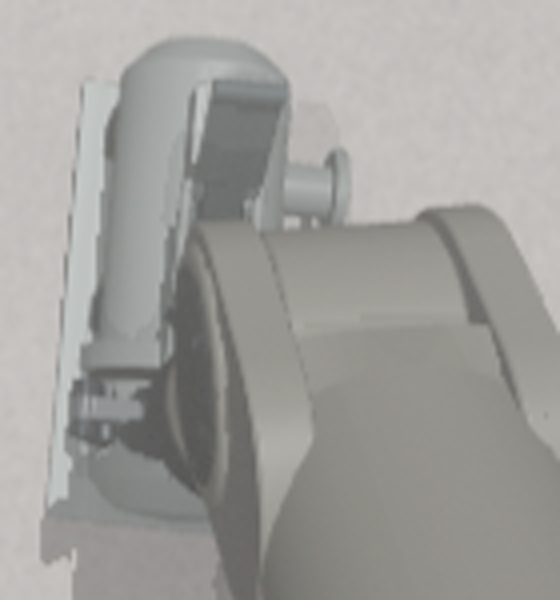

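```bash
python3 -m jog '0 0 0 0 0 0 0.065; 0 0 0 0 0 0 0.075; 0 0 0 0 0 0 0.08; 0 0 0 0 0 0 0.08; 0 0 0 0 0 0 0.08'; python3 go.py .078 .0007 .24;  python3 - <<'E'
from h import *
a=cam("scene")
crop(a,"s14.png",240,100,310,150,11,0.4)
E
```

```text
t: 6.8
eef_pos: [0.4584, -0.0698, 0.1457]
tool_rot: [-0.0, 0.999, -0.036, 0.0]
contact_force: [-0.0, -1.1, 0.4]
gripper_width: 0.935
t 6.8 H pos [0.0778 0.0005 0.1457] F [-0.  -1.1  0.4] w 0.935
shift [-0.0001  0.0002 -0.0943] rotvec [-0.   -0.04  0.03]
```

View pics/s14.png

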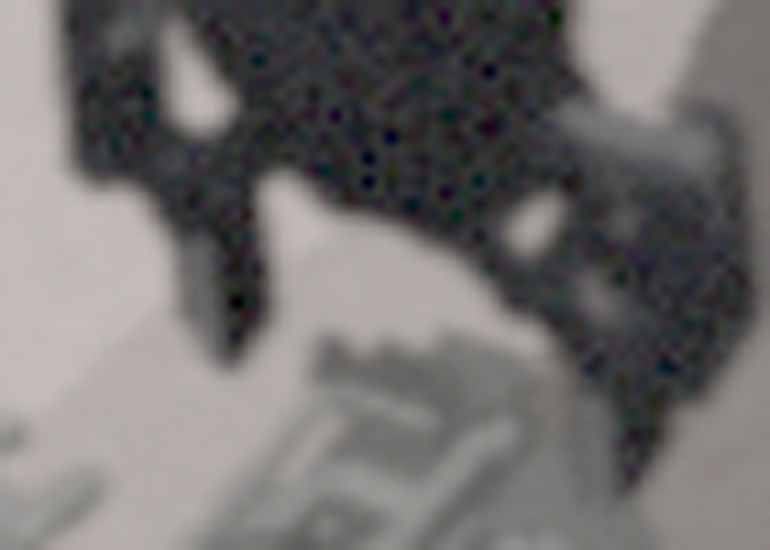

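```bash
python3 -m jog '0 0 -0.02 0 0 0 0.08; 0 0 -0.06 0 0 0 0.08; 0 0 -0.1 0 0 0 0.08; 0 0 -0.14 0 0 0 0.08; 0 0 -0.16 0 0 0 0.08'; python3 -m jog '0 0.04 0 0 0 0 0.04; 0 0.08 0 0 0 0 0.01; 0 0.12 0 0 0 0 0; 0 0.15 0 0 0 0 0; 0 0.15 0 0 0 0 0' ; python3 go.py -.06 .0 .3;  python3 - <<'E'
from h import *
a=cam("scene");b=cam("top")
crop(a,"s15.png",230,100,300,160,9,0.4)
crop(b,"t15.png",370,160,440,290,4.5,0.5)
E
```

```text
t: 7.35
eef_pos: [0.4594, -0.0698, 0.3093]
tool_rot: [0.0, 0.999, -0.036, 0.003]
contact_force: [0.5, -1.2, -0.4]
gripper_width: 0.938
t: 7.85
eef_pos: [0.4458, -0.2242, 0.3054]
tool_rot: [0.001, 0.999, -0.04, -0.0]
contact_force: [-0.9, -0.0, -0.4]
gripper_width: 0.077
t 7.85 H pos [0.079  0.1554 0.3054] F [-0.9 -0.  -0.4] w 0.077
shift [ 0.138  -0.1563  0.0051] rotvec [ 0.09  0.02 -0.38]
```

View pics/s15.png

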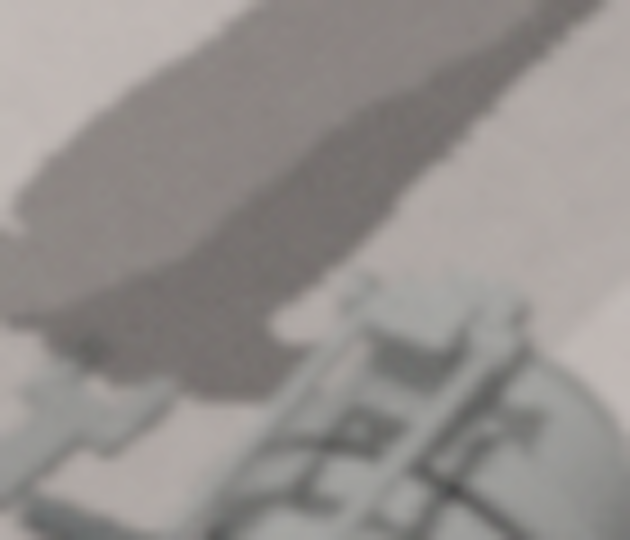

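View pics/t15.png

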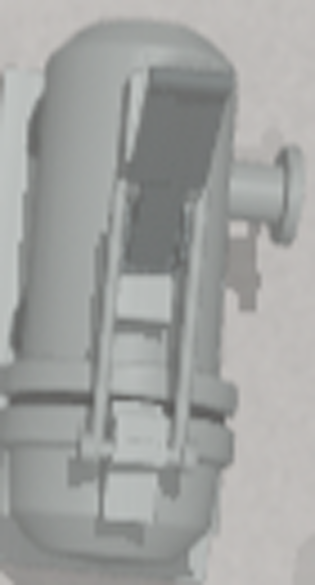

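Run:
```python
from model import *
from go import P
b=cam("top");a=cam("scene")
for u,v in[(90,447),(192,457),(140,447)]: print(Hinv(P,onz(b,370+u/4.5-.4,160+v/4.5-.4,.160)).round(4))
for u,v in[(365,283),(507,303)]: print(Hinv(P,onz(a,230+u/9-.45,100+v/9-.45,.160)).round(4))
for q in(.85,.9,.95,1.0,1.05,1.1):
    W=H(P,[lev(-.014,q,.088,.003,y) for y in(-.016,.016)]);print(q,(proj(b,W)-[370,160]).__mul__(4.5).round(1).tolist())
```

```text
[[ 0.0767 -0.0181  0.16  ]]
[[0.0767 0.0246 0.16  ]]
[[0.0747 0.0027 0.16  ]]
[[0.0822 0.0257 0.16  ]]
[[ 0.0916 -0.0095  0.16  ]]
0.85 [[141.9, 64.7], [222.5, 72.0]]
0.9 [[142.4, 71.5], [223.3, 78.7]]
0.95 [[142.7, 78.7], [224.0, 85.9]]
1.0 [[143.0, 86.3], [224.6, 93.7]]
1.05 [[143.2, 94.4], [225.0, 101.8]]
1.1 [[143.3, 103.0], [225.4, 110.4]]
```

```bash
python3 -m jog '0.025 -0.035 0.005 0 0 0 0; 0.05 -0.07 0.005 0 0 0 0; 0.075 -0.105 0.005 0 0 0 0; 0.098 -0.14 0.005 0 0 0 0; 0.098 -0.156 0.005 0 0 -0.4 0' 60; python3 -m jog '0 0 0 0 0 0 0;0 0 0 0 0 0 0'; python3 go.py -.035 .0 .235
```

```text
t: 8.55
eef_pos: [0.5585, -0.0648, 0.3005]
tool_rot: [-0.001, 1.0, -0.029, 0.001]
contact_force: [-0.2, 0.2, 0.5]
gripper_width: -0.0
t: 8.75
eef_pos: [0.5555, -0.0713, 0.3005]
tool_rot: [0.0, 0.999, -0.033, -0.0]
contact_force: [-0.1, -0.2, 0.0]
gripper_width: -0.003
t 8.75 H pos [-0.0192 -0.0052  0.3005] F [-0.1 -0.2  0. ] w -0.003
shift [0.0158 0.0052 0.0655] rotvec [0.05 0.03 0.47]
```

```bash
python3 -m jog '0.003 0.003 0.02 0 0 0.5 0; 0.006 0.006 0.04 0 0 0.5 0; 0.01 0.006 0.06 0 0 0.5 0; 0.012 0.006 0.065 0 0 0.5 0; 0.012 0.006 0.065 0 0 0.5 0'; python3 go.py -.0436 .001 .2295
python3 - <<'E'
from h import *
a=cam("scene");b=cam("top")
crop(a,"s16.png",215,90,315,190,6,0.45)
crop(b,"t16.png",350,150,450,250,6,0.45)
E
```

```text
t: 9.25
eef_pos: [0.567, -0.0792, 0.2352]
tool_rot: [0.0, 0.999, -0.038, -0.001]
contact_force: [-0.7, -0.3, 0.6]
gripper_width: -0.002
t 9.25 H pos [-0.0312  0.0019  0.2352] F [-0.7 -0.3  0.6] w -0.002
shift [ 0.0124 -0.001   0.0056] rotvec [ 0.03  0.08 -0.18]
```

View pics/s16.png

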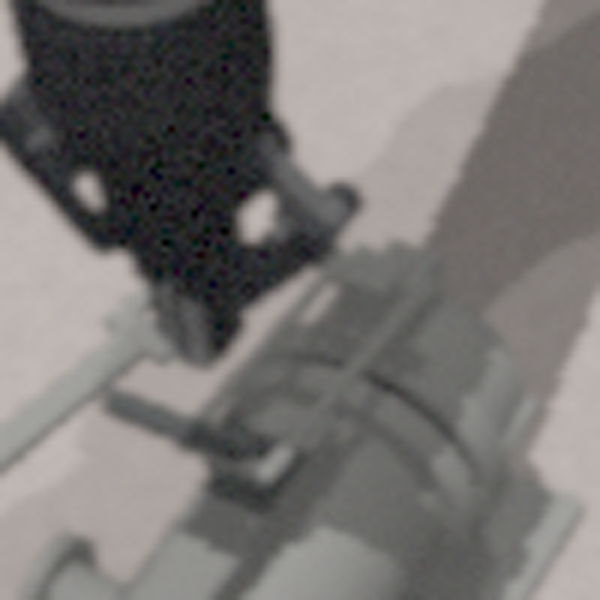

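View pics/t16.png

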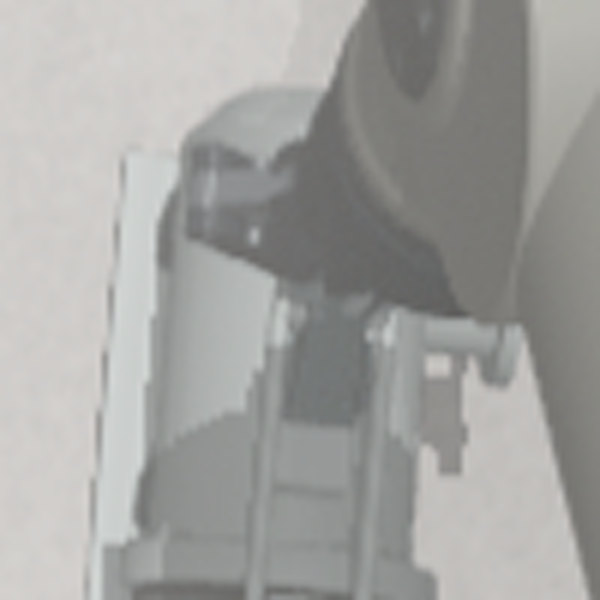

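```bash
python3 -m jog '0.006 0 0.003 0 0 0 0; 0.0125 0 0.0055 0 0 0 0; 0.0165 0 0.008 0 0 0 0; 0.0205 0 0.0115 0 0 0 0; 0.026 0 0.017 0 0 0 0'; python3 go.py -.0623 .001 .2129
python3 - <<'E'
from h import *
a=cam("scene")
crop(a,"s17.png",215,90,315,190,6,0.45)
E
```

```text
t: 9.85
eef_pos: [0.5948, -0.0797, 0.2193]
tool_rot: [0.0, 0.999, -0.037, 0.001]
contact_force: [-0.4, -0.6, 6.9]
gripper_width: 0.003
t 9.85 H pos [-0.059   0.0004  0.2193] F [-0.4 -0.6  6.9] w 0.003
shift [0.0033 0.0006 0.0064] rotvec [ 0.01 -0.12 -0.07]
```

View pics/s17.png

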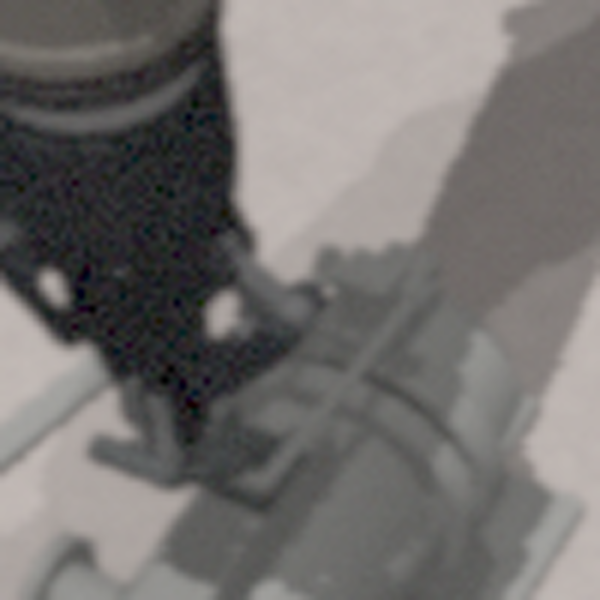

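```bash
python3 -m jog '0.0055 0 0.008 0 0 0 0; 0.01 0 0.0145 0 0 0 0; 0.014 0 0.021 0 0 0 0; 0.017 0 0.028 0 0 0 0; 0.0195 0 0.036 0 0 0 0'; python3 go.py -.079 .001 .171
python3 - <<'E'
from h import *
a=cam("scene")
crop(a,"s18.png",215,90,315,190,6,0.45)
E
```

```text
t: 10.4
eef_pos: [0.6141, -0.0812, 0.1826]
tool_rot: [-0.0, 0.999, -0.037, 0.001]
contact_force: [-0.0, -0.2, 0.5]
gripper_width: -0.001
t 10.4 H pos [-0.0784  0.0004  0.1826] F [-0.  -0.2  0.5] w -0.001
shift [0.0006 0.0006 0.0116] rotvec [-0.   -0.1  -0.07]
```

View pics/s18.png

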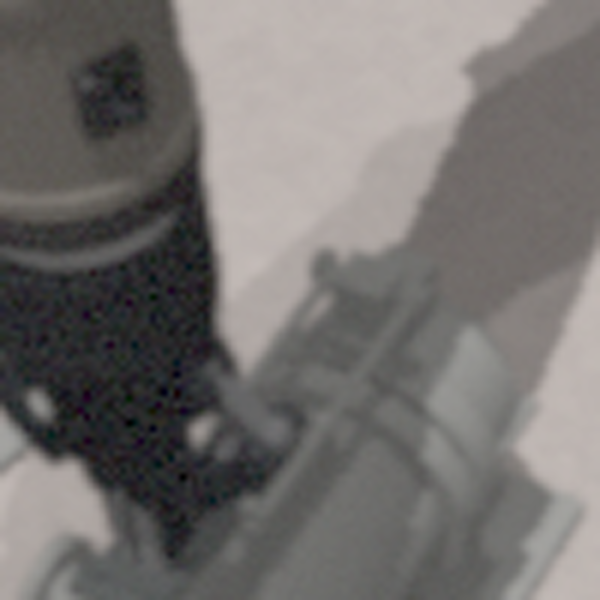

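```bash
python3 -m jog '0 0 0.005 0 0 0 0; 0 0 0.01 0 0 0 0; 0 0 0.013 0 0 0 0; 0 0 0.015 0 0 0 0; 0 0 0.015 0 0 0 0'; python3 go.py -.079 .001 .171
```

```text
t: 10.95
eef_pos: [0.6126, -0.0811, 0.1708]
tool_rot: [0.0, 0.999, -0.037, -0.0]
contact_force: [-11.8, 0.5, 25.7]
gripper_width: 0.003
t 10.95 H pos [-0.0768  0.0005  0.1708] F [-11.8   0.5  25.7] w 0.003
shift [ 0.0022  0.0005 -0.0002] rotvec [ 0.04  0.02 -0.09]
```

```bash
python3 -m jog '0 0 -0.02 0 0 0 0; 0 0 -0.06 0 0 0 0; 0 0 -0.1 0 0 0 0; 0 0 -0.14 0 0 0 0; 0 0 -0.15 0 0 0 0'; python3 -m jog '0 0.045 0 0 0 0 0; 0 0.09 0 0 0 0 0; 0 0.135 0 0 0 0 0; 0 0.18 0 0 0 0 0; 0 0.2 0 0 0 0 0'; python3 -m jog '0 0 0 0 0 0 0; 0 0 0 0 0 0 0'
python3 - <<'E'
from h import *
a=cam("scene");b=cam("top")
crop(a,"s19.png",185,100,325,250,4,0.45)
crop(b,"t19.png",365,150,440,290,4.2,0.45)
cv2.imwrite("pics/t19f.png",b["image"][:,:,::-1])
E
```

```text
t: 11.45
eef_pos: [0.6149, -0.0811, 0.3226]
tool_rot: [0.0, 0.999, -0.037, 0.004]
contact_force: [0.0, -0.4, 0.1]
gripper_width: -0.003
t: 11.95
eef_pos: [0.5959, -0.2864, 0.3162]
tool_rot: [0.001, 0.999, -0.04, -0.001]
contact_force: [-1.0, -0.2, -0.2]
gripper_width: -0.001
t: 12.15
eef_pos: [0.5979, -0.2801, 0.3166]
tool_rot: [-0.001, 0.999, -0.037, -0.001]
contact_force: [-0.1, 1.3, -0.2]
gripper_width: -0.0
```

View pics/s19.png

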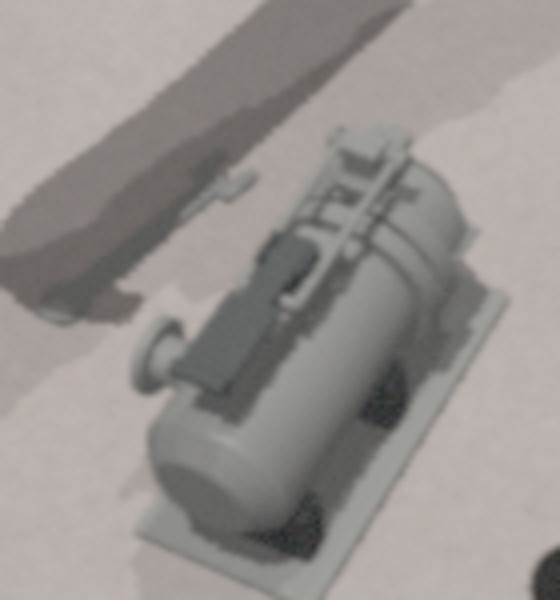

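View pics/t19.png

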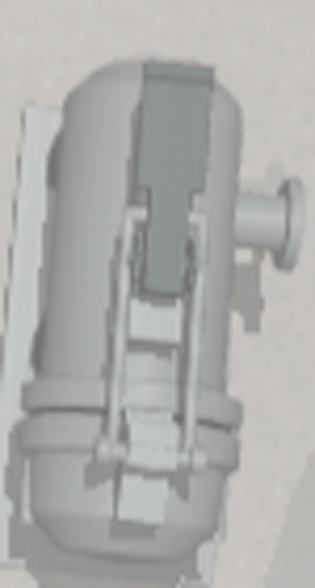

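View pics/t19f.png

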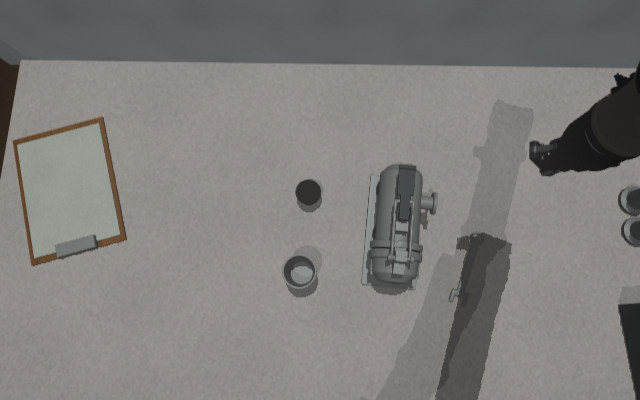

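```bash
python3 - <<'E'
from model import *
from go import P
b=cam("top")
for q in(0,.1,.2,.3):
    print(q,((proj(b,H(P,[lev(-.014,q,.093,.003,0)]))-[365,150])*4.2).round(1))
for u,v in[(108,453),(192,460)]: print(Hinv(P,onz(b,365+u/4.2-.4,150+v/4.2-.4,.160)).round(4))
print(status.get_obs()["contact_force"])
E
python3 -m jog '0 0 0 0 0 0 0; 0 0 0 0 0 0 0'
python3 -c "
from h import *
crop(cam('top'),'t20.png',365,150,440,290,4.2,0.45)
a=cv2.imread('pics/t19.png').astype(int);b=cv2.imread('pics/t20.png').astype(int);print(abs(a-b)[:480].max(),abs(a-b).mean())"
```

```text
0 [[172.2  63.9]]
0.1 [[175.3  60. ]]
0.2 [[178.3  58. ]]
0.3 [[181.2  58. ]]
[[ 0.0738 -0.017   0.16  ]]
[[0.0733 0.0207 0.16  ]]
[0.45603852 0.37870388 0.92469362]
t: 12.5
eef_pos: [0.5985, -0.2796, 0.3177]
tool_rot: [-0.0, 0.999, -0.036, 0.0]
contact_force: [-0.4, -0.4, 0.7]
gripper_width: -0.001
4 0.3086257783536695
```

```bash
python3 -c "
from station import workorder
print(workorder.hand_in())"
```

```text
the job is handed in; nothing more can be done
None
```

The latch is shut and holds on its own, and I have handed the job in at about 12.5 s of the 48 s allowed; no verdict was reported.

**Hooking the loop:** I pinched the loop by its knobs, carried the bar over the lip and down behind it, and drew it back under the lip. I let go with the lever at about 0.93 rad. In the picture after release the bar was about 1 mm from the keeper point. That is well inside the limits.

**Shutting the lever:** I pushed the lever over with the closed fingertips. It snapped past centre, and I then pressed it down with about 26 N. The fingers stopped at z = 0.171 m, the expected height of the flat paddle.

**Last checks, with the arm clear:**
- **Lever:** it lay flat at about 0 rad, judged from the position of its end in the picture. Two pictures about 0.3 s apart showed no movement.
- **Cap:** the loop bar is about 3 mm further along the housing's -x than when it was first hooked. I read the cap as pulled in by that much, but could not measure it directly.
- **Loose items:** by eye, the bung and cup look where they started. The spanner was partly in the arm's shadow, but what shows looks unmoved.

**One disagreement:** the port and pad appeared about 15 mm nearer the cap than the housing's stated dimensions, if the origin is taken at the middle of the base plate. I worked from the measured keeper and base plate instead, and none of the moves depended on the stated figure.

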